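Run a salve jar on the touch mixer

TASK

Someone has parked the label roll over the head of the touch mixer: lift it off and lay it flat in the brass tray. Then take the taller black-lidded jar, press it upright and centred on the mixer's sprung pad until you feel the pad fully down on its inner stop, without forcing it, and hold it firmly there for two seconds. Stand the jar back where it was, let go, and leave the other jars and the lot stamp alone.

Things in the scene. Friction and masses are not known exactly. Their poses are not given: they have to be found in the camera images.
- mixer: touch mixer, a grey housing 120 (x) x 104 (y) x 50 mm high, fixed to the table; origin at the centre of its underside, z up, dial on its -x face. From the middle of its top rises a metal neck 33 mm across (to 60 mm above the table) that carries the sprung pad
- pad_top (a point): centre of the top face of the round black rubber pad, 38 mm across, on the mixer's axis; 98 mm above the table when up
- mixer_pad (a joint): how far the pad is pressed down (m): 0 up; its spring pushes back with about 3 N at the top and up to 8 N at the bottom. It goes down 6 to 26 mm and then meets a rigid inner stop; how deep the stop is set differs from run to run and cannot be seen, only felt. The jar must not be pressed on it with more than 30 N
- mixer_stop: inner depth stop of the mixer, hidden inside the housing; this origin lies at the centre of the housing's underside and does not tell how deep the stop is set. Pressing the pad home means the pad bears on this stop with more than 3 N over and above its spring
- label_roll: roll of white label paper, a ring 66 mm outside, 46 mm bore, 58 mm high, 90 g; origin at the centre of its underside, z along its axis. At the start it stands round the mixer's neck on the housing's top (50 mm above the table), its top edge 10 mm above the pad
- brass_tray: flat brass tray 150 (x) x 112 (y) mm with a rim 9 mm high, fixed; origin at the centre of its underside
- tall_jar: taller black-lidded amber screw jar, 63 mm across, 66 mm high (the lid is the top 20 mm), 0.2 kg; origin at the centre of its underside, z up
- short_jar: shorter black-lidded amber screw jar, 59 mm across, 46 mm high, to be left alone; origin at the centre of its underside
- small_jar: small white-lidded jar, 48 mm across, 40 mm high, to be left alone; origin at the centre of its underside
- lot_stamp: hand stamp with a turned dark handle, 20 x 32 x 54 mm high, to be left alone; origin at the centre of its underside
- pill_press: green hand press, fixed, an obstacle: foot plate 168 (x) x 124 (y) mm, column and ram 300 mm high in its middle, lever on its -y side with a ball that reaches 130 mm toward the robot, 300 mm up; origin under its middle. Go round or over it
Mind the look-alikes: they are no part of the job. Leave any blue look-alike of the tall_jar alone.

How it is judged:
By the outcome, as a careful person would: the job done as asked, in the order asked, and still so for the second after the job is handed in, with the robot touching nothing.
It also fails if it takes over 72 s, if anything falls off the work surface, if the arm or the gripper's body presses on something with over 40 N, if the wrist force passes 120 N, or if a joint passes its speed limit or range.

ROBOT

A 6-joint arm with a two-finger parallel gripper is mounted at the origin on a cart in front of the work surface, level with it; the furniture and walls round the work are solid. World frame = base frame: x ahead of the robot, y to its left, z up, the work surface at z = 0. Lengths are in m, angles in rad, forces in N, time in s.
With the tool pointing down it reaches from about 0.225 to 0.725 m from the base axis. Payload 3.1 kg.
Tool frame: the origin (TCP) lies midway between the tips of the shut fingers; the grasp point (between the pads) lies 19 mm behind it; z points along the fingers, y is the line along which they close (so a half turn about z gives the same grasp; the last joint's range is limited). The gripper opens to 85 mm and grips with 20 to 120 N. Pads are 22 mm wide; open, the fingers measure 114 mm over their backs; the gripper's body (76 mm by 85 mm) begins 54 mm behind the grasp point. The pads swing forward as they close: fully open they stand 13 mm farther back than shut.
Start: joints at [1.195, 0.048, 0.099, 1.622, 0, 1.443], TCP at [0.129, 0.509, 0.231] pointing down, gripper open.
Joint ranges: [-2.91, 2.91], [-0.99, 1.94], [-1.21, 1.42], [-2.12, 2.29], [-1.49, 1.47], [-3.14, 3.14]. Speed limits (rad/s): [2.79, 2.79, 3.14, 3.14, 3.14, 3.14].

INTERFACE

Orientations are given as a unit quaternion [x, y, z, w].
In Python, from plant import * gives the robot as it stands.
- The arm moves only by the shell command python3 -m creep 'ROWS' [OPENING] [FORCE]. ROWS is JSON, a list of rows, each an object with "slide": the shift along the tool's x, y, z in units of 750 mm (1.0 is 750 mm), a list of three; "yaw": the turn about the tool's z in units of 90 degrees (1.0 is 90 degrees). A call has 1 to 8 rows; each row is the pose to reach, as a shift and turn from the pose commanded when the call began, along the tool's axes at that moment; what a row does not reach only later rows make up. A row lasts 1/8 s, in which the tool goes at most 62.5 mm and 10.7 degrees, less where a joint would pass 70% of its speed; a pose out of reach is approached as far as the arm can. A call with a number of a shift or a turn outside -1 to 1 is refused whole. A call with a gripper value outside its range is refused whole. OPENING is the opening, from 0 (shut) to 1 (fully open), set as the call begins (- or left out, the last holds). The fingers move at their own pace and stop on an object; FORCE is the grip in N (left out, the last holds). Time passes only in rows, so rows that repeat a pose let the fingers close. It gives the time, the measured TCP pose, the force, the opening and the grip force at its end, in the units of the state.
- read_state(): the state, without advancing time (a new reading comes with each control period).
- camera(name): name is "scene" or "top" or "wrist"; returns a dict with "image" (480x640x3 uint8, red, green, blue), "mtx" (3x3 intrinsics, pixels), "R" (3x3) and "t" (3): a world point X has camera coordinates R X + t. Camera axes: x right, y down, z forward; pixel columns grow to the right and rows downward; lengths in m; the calibration is good to about 2 mm. A picture is of the moment at which its call begins. There is no depth.
- sign_off(): hands the job in; it is judged then, once.
The state is a dict: "t": time; "q": joint angles; "dq": joint speeds; "tau": joint torques, N m; "ee_pos": TCP position; "tool_rot": TCP orientation; "force": force on the tool from outside, world axes, zero at the start; "wrist_torque": the same for the moment, N m; "grip_width": finger opening in m; "grasp_force": force on a finger pad.
Only numpy, scipy, OpenCV 4.12 (cv2) and the standard library are available. Lean on these libraries where they do the work, as an engineer would, in place of code of your own. Each camera call takes 0.05 s, during which the arm holds its last target. There are 200 camera calls.

## Working session

There is one attempt and no reset: what is moved stays moved. The work goes in short steps, Python scripts to look and compute and a shell command to move; the robot and the scene stay as the last step left them, time stands still between calls to the robot, and variables do not carry over. Pictures are saved under pics/ and viewed, at most 10 in all, crops included, and the job is handed in when it is done.

```bash
ls; mkdir -p pics
python3 - <<'E'
from plant import *
import cv2,numpy as np
s=read_state();print({k:np.round(v,3) for k,v in s.items()})
for n in("scene","top"):
    c=camera(n);cv2.imwrite(f"pics/{n}0.png",c["image"][:,:,::-1]);print(n,c["mtx"],c["R"],c["t"])
    np.savez(f"{n}0.npz",**c)
E
```

```text
pics
{'t': np.float64(0.0), 'q': array([ 1.195,  0.049,  0.098,  1.622, -0.   ,  1.443]), 'dq': array([-0.001, -0.002, -0.001, -0.   , -0.001,  0.001]), 'tau': array([ 0.0000e+00, -3.3878e+01,  3.2002e+01,  2.0000e-02, -0.0000e+00,
       -0.0000e+00]), 'ee_pos': array([0.129, 0.508, 0.23 ]), 'tool_rot': array([ 0.124,  0.992, -0.001, -0.   ]), 'force': array([-0.267, -0.126, -0.906]), 'wrist_torque': array([-0.031, -0.044,  0.019]), 'grasp_force': np.float64(0.0), 'grip_width': np.float64(0.085)}
scene [[490.94554535   0.         312.75096084]
 [  0.         490.94554535 231.33951423]
 [  0.           0.           1.        ]] [[ 0.60666048 -0.79462713  0.02303887]
 [-0.4826327  -0.39118673 -0.78360617]
 [ 0.63168722  0.46426358 -0.62083056]] [-0.32127664  0.38616501  0.7575958 ]
top [[504.87868059   0.         316.93329372]
 [  0.         504.87868059 235.17281924]
 [  0.           0.           1.        ]] [[ 0.01017183 -0.99983125 -0.01529747]
 [-0.9920891  -0.00817644 -0.12526917]
 [ 0.12512295  0.01645067 -0.99200485]] [0.06339425 0.61107892 1.29710072]
```

View pics/scene0.png

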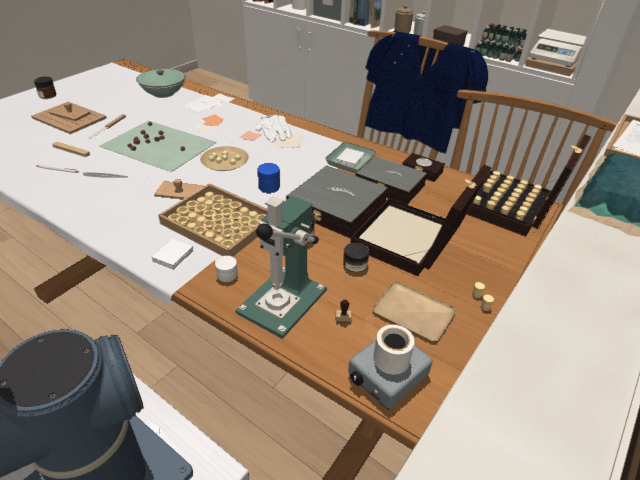

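View pics/top0.png

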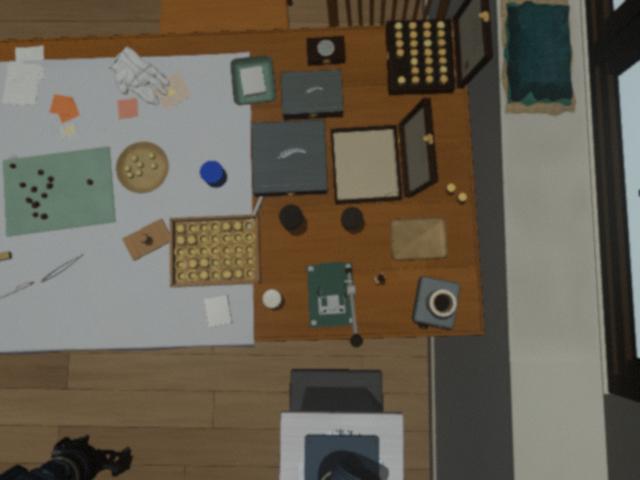

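The scene view shows the roll on the mixer at (394,350), the tray at (413,311), the stamp at (344,312), one black-lidded jar at (356,257) and the blue look-alike at (268,178). The top view shows two black lids at (292,218) and (352,220), the roll at (442,303), the tray at (419,239), the stamp at (380,279) and the lever ball at (356,340).

```bash
cat > h.py <<'E'
import numpy as np,cv2
def load(n): return dict(np.load(n+".npz"))
def ray(c,u,v):
    d=c["R"].T@np.linalg.inv(c["mtx"])@np.array([u,v,1.]); return -c["R"].T@c["t"],d/np.linalg.norm(d)
def onz(c,u,v,z):
    o,d=ray(c,u,v); return o+d*(z-o[2])/d[2]
def proj(c,X):
    p=c["mtx"]@(c["R"]@np.array(X)+c["t"]); return p[:2]/p[2]
def tri(c1,p1,c2,p2):
    o1,d1=ray(c1,*p1);o2,d2=ray(c2,*p2)
    k=np.linalg.lstsq(np.c_[d1,-d2],o2-o1,rcond=None)[0]
    a,b=o1+k[0]*d1,o2+k[1]*d2; return (a+b)/2,np.linalg.norm(a-b)
def blobs(m,roi,mn=20):
    x0,y0,x1,y1=roi; mm=np.zeros(m.shape,np.uint8); mm[y0:y1,x0:x1]=m[y0:y1,x0:x1]
    cs,_=cv2.findContours(mm,cv2.RETR_EXTERNAL,cv2.CHAIN_APPROX_NONE)
    return [c for c in sorted(cs,key=cv2.contourArea)[::-1] if cv2.contourArea(c)>=mn]
E
python3 - <<'E'
from h import *
t,s=load("top0"),load("scene0")
print("cams",ray(t,0,0)[0],ray(s,0,0)[0])
hv=lambda c:cv2.cvtColor(c["image"],cv2.COLOR_RGB2HSV)
T,S=hv(t),hv(s)
for roi in [(275,195,318,240),(335,200,372,240)]:
  for c in blobs((T[...,2]<60),roi)[:2]:
    (u,v),(w,h),a=cv2.fitEllipse(c); print("lid",u,v,w,h,[onz(t,u,v,z).round(3) for z in(.046,.066)],[(w*h)**.5*np.linalg.norm(onz(t,u,v,z)-ray(t,0,0)[0])/505 for z in(.046,.066)])
    X=onz(t,u,v,.066);print(" in scene",proj(s,X),proj(s,X*[1,1,0]))
white=(S[...,1]<60)&(S[...,2]>140)
for c in blobs((T[...,1]<60)&(T[...,2]>140),(420,280,465,325))[:2]: print("roll top",cv2.fitEllipse(c))
for n,c,roi in(("top",t,(385,210,450,265)),("scene",s,(370,280,458,342))):
  I=c["image"]; 
  H=hv(c); print(n,"traypix",H[240 if n=="top" else 312,419 if n=="top" else 413], "wood",H[225 if n=="top" else 330,380 if n=="top" else 460])
a=cv2.resize(s["image"][235:410,330:460],None,fx=4.5,fy=3.4*4.5/3.4*.75,interpolation=cv2.INTER_CUBIC)
a=cv2.resize(s["image"][200:410,240:470],None,fx=2.8,fy=2.8,interpolation=cv2.INTER_CUBIC)
b=cv2.resize(t["image"][195:345,275:480],None,fx=3.8,fy=3.8,interpolation=cv2.INTER_CUBIC)
cv2.imwrite("pics/sc.png",a[:,:,::-1]);cv2.imwrite("pics/tc.png",b[:,:,::-1]);print(a.shape,b.shape)
E
```

```text
cams [0.44330283 0.04704183 1.36424933] [-0.09728188 -0.45595665  0.78034176]
lid 292.521728515625 219.0912322998047 22.264423370361328 31.0086669921875 [array([0.652, 0.134, 0.046]), array([0.649, 0.133, 0.066])] [np.float64(0.06958923055959733), np.float64(0.06853344802926947)]
 in scene [299.71436064 218.72488146] [299.54157759 239.80589094]
lid 352.3490905761719 219.72523498535156 20.837268829345703 24.95477294921875 [array([ 0.651, -0.024,  0.046]), array([ 0.648, -0.023,  0.066])] [np.float64(0.060348648718195626), np.float64(0.05943306093926484)]
 in scene [353.18893454 244.80567624] [351.11052475 266.28540174]
lid 341.4883728027344 201.42247009277344 2.852285623550415 53.48670959472656 [array([0.7  , 0.005, 0.046]), array([0.696, 0.005, 0.066])] [np.float64(0.03286579217258366), np.float64(0.03236716431102852)]
 in scene [354.48019707 229.74618675] [352.43323017 250.95950888]
roll top ((442.7716064453125, 302.2572021484375), (24.025331497192383, 24.525922775268555), 141.73892211914062)
top traypix [ 18 109 119] wood [ 15 188  99]
scene traypix [ 17  86 198] wood [ 14 148 174]
(588, 644, 3) (570, 779, 3)
```

View pics/sc.png

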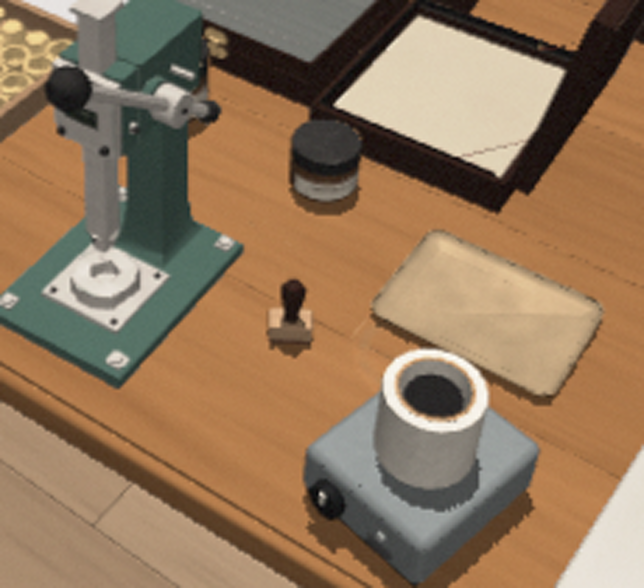

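View pics/tc.png

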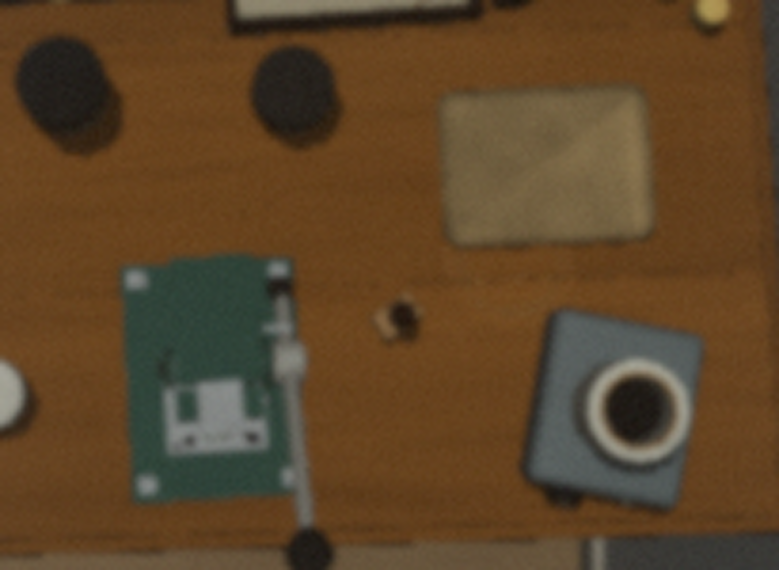

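The crops show the tall jar is the left, larger lid at about (291,217) in the top view; it is hidden behind the press in the scene view. The right jar is squat, so it is the short one. Lever ball: scene (264,231), top (357,339).

Run:
```python
from h import *
import plant; print([x for x in dir(plant) if x[0]!='_'])
t,s=load("top0"),load("scene0")
T=cv2.cvtColor(t["image"],cv2.COLOR_RGB2HSV);S=cv2.cvtColor(s["image"],cv2.COLOR_RGB2HSV)
print("ball",tri(s,(264.3,231),t,(356.6,339.5)),"knob",tri(s,(313,240),t,(348.7,270)))
print("ram top",tri(s,(240+98/2.8,202),t,(275+220/3.8,195+400/3.8)))
# roll top ellipse both views
sr=(240+435/2.8,200+393/2.8)
print("roll top",tri(s,sr,t,(442.8,302.3)), onz(t,442.8,302.3,.108),onz(s,*sr,.108))
# tray corners from crops
tc=[(445,92),(643,88),(653,236),(452,244)]; sc=[(440,232),(600,310),(548,396),(374,308)]
P=[tri(s,(240+a/2.8,200+b/2.8),t,(275+c/3.8,195+d/3.8)) for (a,b),(c,d) in zip(sc,tc)]
for p in P: print("tray",p[0].round(3),round(p[1],4))
print(np.mean([p[0] for p in P],0))
# lids tightly
for nm,roi in(("tall",(278,200,310,240)),("short",(338,206,370,240))):
  for th in(35,45,55):
    for c in blobs(cv2.erode((T[...,2]<th).astype(np.uint8),np.ones((1,1)))>0,roi)[:1]: print(nm,th,cv2.fitEllipse(c))
for nm,p in(("tall",(291.2,217)),("short",(352,219))): print(nm,onz(t,*p,.066),onz(t,*p,.046))
```

```text
['IKError', 'camera', 'read_state', 'sign_off']
ball (array([ 0.35983652, -0.02119142,  0.28242698]), np.float64(0.0014104832690779447)) knob (array([ 0.5121596 , -0.00941227,  0.16006397]), np.float64(0.00020339489987110626))
ram top (array([0.44180146, 0.02823555, 0.27362077]), np.float64(0.003444198035734116))
roll top (array([ 0.4388638 , -0.2458421 ,  0.10218663]), np.float64(0.0031059269203127953)) [ 0.43803396 -0.24316887  0.108     ] [ 0.43534233 -0.24880801  0.108     ]
tray [ 0.662 -0.136  0.005] 0.0045
tray [ 0.664 -0.276  0.006] 0.0009
tray [ 0.559 -0.281  0.01 ] 0.0047
tray [ 0.552 -0.14   0.011] 0.0057
[ 0.60932098 -0.20831502  0.0076757 ]
tall 35 ((292.9062194824219, 219.1656494140625), (15.161260604858398, 17.110557556152344), 34.93458938598633)
tall 45 ((291.3490905761719, 217.56849670410156), (21.209766387939453, 24.57639503479004), 149.19703674316406)
tall 55 ((292.32647705078125, 218.6512908935547), (21.80059242248535, 29.806400299072266), 145.46299743652344)
short 45 ((351.857666015625, 218.92901611328125), (19.200716018676758, 21.40178680419922), 178.4312744140625)
short 55 ((352.28375244140625, 219.6352996826172), (20.610939025878906, 24.085365295410156), 161.95457458496094)
tall [0.65423257 0.13612398 0.066     ] [0.65748202 0.13749632 0.046     ]
short [ 0.65018315 -0.02217427  0.066     ] [ 0.65337021 -0.02324057  0.046     ]
```

```bash
python3 -m creep '[{"slide":[0,0,-0.08],"yaw":0},{"slide":[0,0,-0.16],"yaw":0},{"slide":[0,0,-0.2],"yaw":0},{"slide":[-0.05,-0.07,-0.2],"yaw":0},{"slide":[-0.1,-0.135,-0.2],"yaw":0},{"slide":[-0.15,-0.2,-0.2],"yaw":0},{"slide":[-0.2,-0.27,-0.2],"yaw":0},{"slide":[-0.25,-0.335,-0.2],"yaw":0}]' 1
```

```text
t: 1.1
ee_pos: [0.2487, 0.2186, 0.3809]
tool_rot: [0.123, 0.992, -0.0, 0.0]
force: [1.7, 0.4, 0.3]
grip_width: 0.0854
grasp_force: 0.0
```

```bash
python3 -m creep '[{"slide":[-0.05,-0.067,0],"yaw":0},{"slide":[-0.1,-0.135,0],"yaw":0},{"slide":[-0.15,-0.2,0],"yaw":0},{"slide":[-0.2,-0.27,0],"yaw":0},{"slide":[-0.25,-0.335,0],"yaw":0},{"slide":[-0.3,-0.405,0],"yaw":0},{"slide":[-0.35,-0.47,0.03],"yaw":0},{"slide":[-0.395,-0.535,0.08],"yaw":0}]'
python3 -m creep '[{"slide":[0,0,0.04],"yaw":0},{"slide":[0,0,0.04],"yaw":0}]'
python3 - <<'E'
from plant import *
import cv2,numpy as np
c=camera("wrist");cv2.imwrite("pics/w1.png",c["image"][:,:,::-1]);np.savez("w1.npz",**c)
s=read_state();print(s["t"],s["q"].round(3),s["ee_pos"].round(4),-c["R"].T@c["t"],c["R"][2])
E
```

```text
t: 2.1
ee_pos: [0.4341, -0.2332, 0.328]
tool_rot: [0.124, 0.992, -0.0, 0.001]
force: [0.2, 0.4, 1.1]
grip_width: 0.0852
grasp_force: 0.0
t: 2.35
ee_pos: [0.4317, -0.2301, 0.2942]
tool_rot: [0.124, 0.992, 0.002, -0.004]
force: [-1.0, -0.3, 0.5]
grip_width: 0.0852
grasp_force: 0.0
2.4 [-0.626 -0.012  0.171  1.757  0.    -0.378] [ 0.4324 -0.2301  0.297 ] [ 0.35800429 -0.21119768  0.43785647] [ 0.28607485 -0.06852574 -0.95575384]
```

View pics/w1.png

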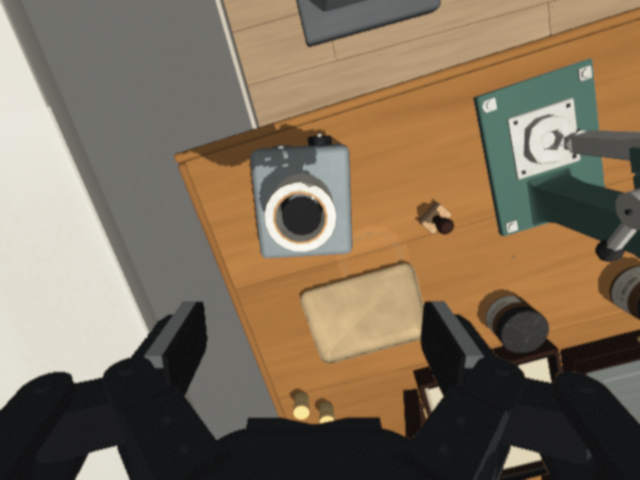

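The wrist view shows the roll at (300,215) on the mixer, the tray at (363,311) and the stamp at (436,217). The short jar is at (517,323), with the tall jar at the right edge.

Run:
```python
from h import *
w,t,s=load("w1"),load("top0"),load("scene0")
W=cv2.cvtColor(w["image"],cv2.COLOR_RGB2HSV)
for th in(150,180,200):
  c=blobs((W[...,1]<60)&(W[...,2]>th),(255,160,350,255))[0];e=cv2.fitEllipse(c);p=e[0]
  d=np.linalg.norm(onz(w,*p,.108)-ray(w,0,0)[0]);
  print(e,onz(w,*p,.108).round(4),"diam",max(e[1])*d/w["mtx"][0,0],tri(w,p,t,(442.8,302.3)),tri(w,p,s,(240+435/2.8,200+393/2.8)))
# mixer top corners z=.05
m=(W[...,0]>85)&(W[...,0]<125)&(W[...,1]>25)&(W[...,1]<110)&(W[...,2]>90)
c=blobs(m,(240,135,365,265))[0];r=cv2.minAreaRect(c);b=cv2.boxPoints(r);print(b)
P=np.array([onz(w,*q,.05) for q in b]);print(P.round(3),P.mean(0),np.linalg.norm(np.diff(P,axis=0),axis=1))
tc=[(308,285),(413,263),(427,343),(332,361)]
P=np.array([onz(w,*q,.008) for q in tc]);print("tray",P.round(3),P.mean(0).round(4))
```

```text
((308.92694091796875, 215.11070251464844), (85.99943542480469, 106.06017303466797), 41.355377197265625) [ 0.4383 -0.2344  0.108 ] diam 0.09741284134087982 (array([ 0.43622031, -0.23618221,  0.12498051]), np.float64(0.007064105505274372)) (array([ 0.44553596, -0.23973576,  0.09066603]), np.float64(0.009971453070068505))
((300.0592956542969, 217.25216674804688), (67.986572265625, 71.59970092773438), 98.25684356689453) [ 0.4383 -0.2428  0.108 ] diam 0.06589044735736144 (array([ 0.43799339, -0.24278347,  0.10928405]), np.float64(0.00019595896835837448)) (array([ 0.44142549, -0.24491352,  0.0988903 ]), np.float64(0.003022702756911025))
((300.0150451660156, 217.07655334472656), (67.2983169555664, 70.31678009033203), 99.25833892822266) [ 0.4381 -0.2428  0.108 ] diam 0.06470213624750612 (array([ 0.43797162, -0.24286676,  0.10876104]), np.float64(0.0002789479296046219)) (array([ 0.44123538, -0.24493434,  0.09908205]), np.float64(0.003127088814633385))Traceback (most recent call last):
  File "<stdin>", line 10, in <module>
IndexError: list index out of range
```

```bash
python3 -m creep '[{"slide":[-0.0117,-0.0145,0.06],"yaw":0},{"slide":[-0.0117,-0.0145,0.12],"yaw":0},{"slide":[-0.0117,-0.0145,0.12],"yaw":0},{"slide":[-0.0117,-0.0145,0.12],"yaw":0}]'; python3 -c "
from plant import *
print(read_state()['ee_pos'])"
```

```text
t: 2.9
ee_pos: [0.4404, -0.2438, 0.2119]
tool_rot: [0.123, 0.992, -0.001, 0.002]
force: [0.6, -0.3, -0.9]
grip_width: 0.085
grasp_force: 0.0
[ 0.44041655 -0.24377025  0.21192258]
```

```bash
python3 -m creep '[{"slide":[0.003,0.0005,0.06],"yaw":0},{"slide":[0.003,0.0005,0.12],"yaw":0},{"slide":[0.003,0.0005,0.17],"yaw":0},{"slide":[0.003,0.0005,0.2],"yaw":0},{"slide":[0.003,0.0005,0.2],"yaw":0},{"slide":[0.003,0.0005,0.2],"yaw":0}]'; python3 -m creep '[{"slide":[0,0,0],"yaw":0},{"slide":[0,0,0],"yaw":0},{"slide":[0,0,0],"yaw":0},{"slide":[0,0,0],"yaw":0},{"slide":[0,0,0],"yaw":0},{"slide":[0,0,0],"yaw":0}]' 0 30
```

```text
t: 3.65
ee_pos: [0.4394, -0.2441, 0.062]
tool_rot: [0.123, 0.992, -0.002, 0.003]
force: [1.0, -0.5, 0.0]
grip_width: 0.0856
grasp_force: 0.0
t: 4.4
ee_pos: [0.4387, -0.2437, 0.061]
tool_rot: [0.124, 0.992, -0.001, 0.002]
force: [0.2, -0.4, 6.2]
grip_width: 0.0643
grasp_force: 34.0
```

```bash
python3 -m creep '[{"slide":[0,0,-0.02],"yaw":0},{"slide":[0,0,-0.06],"yaw":0},{"slide":[0,0,-0.12],"yaw":0},{"slide":[0,0,-0.18],"yaw":0},{"slide":[0,0,-0.2],"yaw":0},{"slide":[0,0,-0.2],"yaw":0}]'
python3 - <<'E'
from plant import *
import cv2,numpy as np
for n in("wrist","scene"):
    c=camera(n);np.savez(n[0]+"2.npz",**c)
    if n=="scene": a=cv2.resize(c["image"][200:410,240:470],None,fx=2.8,fy=2.8,interpolation=cv2.INTER_CUBIC)
    else: w=c["image"]
cv2.imwrite("pics/m2.png",np.hstack([cv2.resize(w,(400,300)),cv2.resize(a,(400,365))[:300]])[:,:,::-1])
E
```

```text
t: 5.15
ee_pos: [0.4375, -0.2428, 0.2093]
tool_rot: [0.124, 0.992, -0.0, 0.001]
force: [-0.3, -1.1, -2.1]
grip_width: 0.0645
grasp_force: 35.1
```

View pics/m2.png

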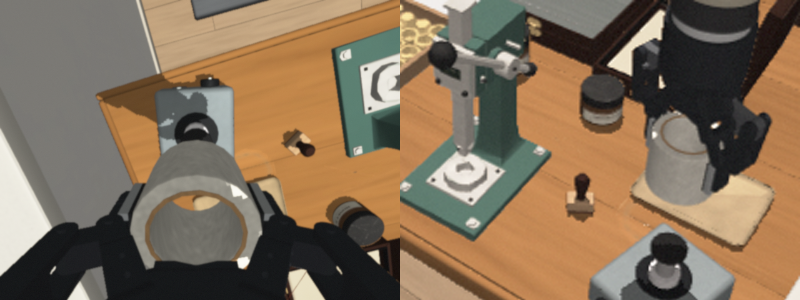

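The roll is held level and clear of the mixer (left half, about (197,205)), and the black pad is exposed (right half, (668,247)).

```bash
python3 -m creep '[{"slide":[-0.05,0.024,0],"yaw":0},{"slide":[-0.11,0.053,0],"yaw":0},{"slide":[-0.17,0.082,0.03],"yaw":0},{"slide":[-0.21,0.101,0.1],"yaw":0},{"slide":[-0.21,0.101,0.16],"yaw":0},{"slide":[-0.21,0.101,0.2],"yaw":0},{"slide":[-0.21,0.101,0.22],"yaw":0},{"slide":[-0.21,0.101,0.22],"yaw":0}]'; python3 -m creep '[{"slide":[0,0,0],"yaw":0},{"slide":[0,0,0],"yaw":0}]'
python3 - <<'E'
from h import *
w,s,t=load("w2"),load("s2"),load("top0")
# pad: dark blob in wrist and scene
for n,c,roi in(("w",w,(260,165,370,230)),("s",s,(380,330,460,420))):
  V=cv2.cvtColor(c["image"],cv2.COLOR_RGB2GRAY)
  for th in(40,60):
    for b in blobs(V<th,roi,30)[:3]: print(n,th,cv2.boundingRect(b),cv2.contourArea(b))
a=cv2.resize(w["image"][160:240,250:370],None,fx=3.3,fy=3.3);b=cv2.resize(s["image"][350:420,360:480],None,fx=3.3,fy=3.3)
cv2.imwrite("pics/pad2.png",np.vstack([a,b])[:,:,::-1])
E
```

```text
t: 6.25
ee_pos: [0.6063, -0.2068, 0.0406]
tool_rot: [0.124, 0.992, 0.001, -0.002]
force: [0.1, 0.0, -0.3]
grip_width: 0.0645
grasp_force: 35.0
t: 6.5
ee_pos: [0.6096, -0.2084, 0.0456]
tool_rot: [0.124, 0.992, -0.001, 0.002]
force: [0.5, 0.0, -1.4]
grip_width: 0.0645
grasp_force: 35.0
w 40 (280, 181, 56, 46) 1325.0
w 60 (279, 180, 69, 49) 2516.5
s 40 (385, 339, 20, 13) 167.0
s 40 (380, 361, 26, 12) 126.5
s 60 (380, 334, 28, 39) 798.0
```

View pics/pad2.png

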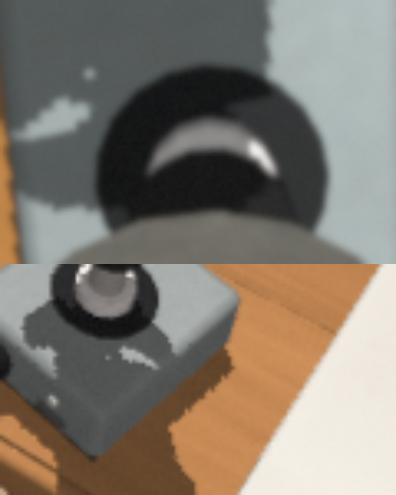

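The pad sits on its neck above a wider black collar; I'll measure it once the roll is out of view. Now I'll lower the roll.

```bash
python3 -m creep '[{"slide":[0,0,0.02],"yaw":0},{"slide":[0,0,0.032],"yaw":0},{"slide":[0,0,0.034],"yaw":0},{"slide":[0,0,0.034],"yaw":0}]';python3 -m creep '[{"slide":[0,0,0.003],"yaw":0},{"slide":[0,0,0.003],"yaw":0}]';python3 -m creep '[{"slide":[0,0,0.003],"yaw":0},{"slide":[0,0,0.003],"yaw":0}]'
```

```text
t: 7.0
ee_pos: [0.6079, -0.2074, 0.0172]
tool_rot: [0.124, 0.992, 0.0, -0.0]
force: [-0.5, 0.5, -0.8]
grip_width: 0.0639
grasp_force: 35.0
t: 7.25
ee_pos: [0.6084, -0.2076, 0.0156]
tool_rot: [0.124, 0.992, -0.0, 0.0]
force: [0.0, 0.7, 0.1]
grip_width: 0.0643
grasp_force: 35.0
t: 7.5
ee_pos: [0.6081, -0.2075, 0.0131]
tool_rot: [0.124, 0.992, 0.0, -0.0]
force: [-1.0, 0.8, -0.8]
grip_width: 0.0642
grasp_force: 35.0
```

```bash
python3 -m creep '[{"slide":[0,0,0.002],"yaw":0},{"slide":[0,0,0.002],"yaw":0}]';python3 -m creep '[{"slide":[0,0,0.002],"yaw":0},{"slide":[0,0,0.002],"yaw":0}]'
```

```text
t: 7.75
ee_pos: [0.6083, -0.2076, 0.0129]
tool_rot: [0.124, 0.992, -0.0, 0.0]
force: [-3.3, 1.5, 4.9]
grip_width: 0.0643
grasp_force: 35.4
t: 8.0
ee_pos: [0.6083, -0.2076, 0.0129]
tool_rot: [0.124, 0.992, -0.0, 0.0]
force: [-5.8, 3.0, 10.1]
grip_width: 0.0645
grasp_force: 36.0
```

```bash
python3 -m creep '[{"slide":[0,0,-0.002],"yaw":0},{"slide":[0,0,-0.002],"yaw":0},{"slide":[0,0,-0.002],"yaw":0},{"slide":[0,0,-0.002],"yaw":0}]' 1; python3 -m creep '[{"slide":[0,0,-0.04],"yaw":0},{"slide":[0,0,-0.1],"yaw":0},{"slide":[0,0,-0.18],"yaw":0},{"slide":[0,0,-0.26],"yaw":0},{"slide":[0,0,-0.34],"yaw":0},{"slide":[0,0,-0.4],"yaw":0},{"slide":[0,0,-0.48],"yaw":0},{"slide":[0,0,-0.48],"yaw":0}]'
python3 - <<'E'
from plant import *
import cv2,numpy as np
r=[]
for n in("wrist","scene","top"):
    c=camera(n);np.savez(n[0]+"3.npz",**c);r.append(c["image"])
s=read_state();print(s["q"].round(3),s["ee_pos"].round(4))
h=lambda a,x,y:cv2.resize(a[y:y+210,x:x+280],(400,300),interpolation=cv2.INTER_CUBIC)
m=np.vstack([np.hstack([cv2.resize(r[0],(400,300)),cv2.resize(r[1],(400,300))]),np.hstack([h(r[2],255,170),h(r[1],260,220)])])
cv2.imwrite("pics/m3.png",m[:,:,::-1])
E
```

```text
t: 8.5
ee_pos: [0.6081, -0.2075, 0.0113]
tool_rot: [0.124, 0.992, 0.0, -0.0]
force: [-0.4, -0.1, -0.2]
grip_width: 0.0854
grasp_force: 0.0
t: 9.5
ee_pos: [0.6101, -0.2085, 0.3794]
tool_rot: [0.124, 0.992, -0.002, 0.007]
force: [-0.5, 0.3, 1.0]
grip_width: 0.0854
grasp_force: 0.0
[-0.433  0.531  0.984  2.025  0.    -0.185] [ 0.6085 -0.2078  0.3707]
```

View pics/m3.png

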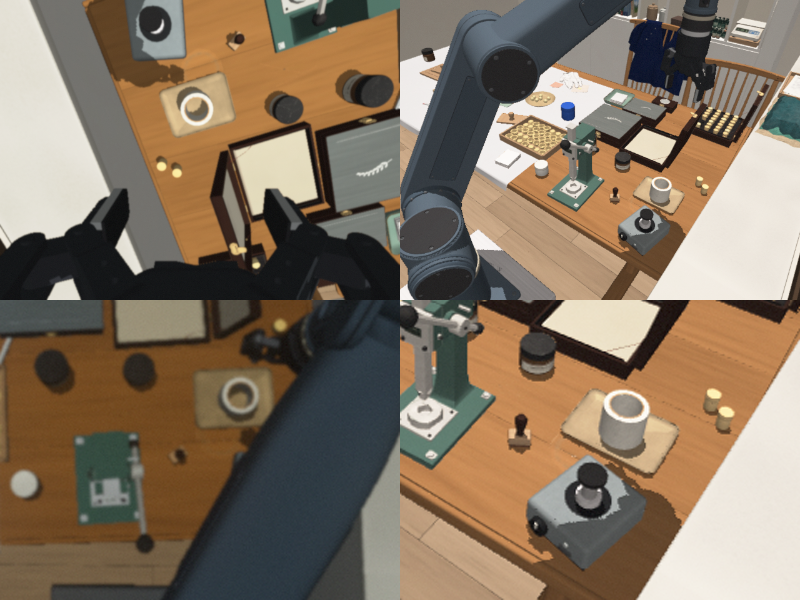

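The roll stands upright inside the tray with its rim clear all round (bottom right (625,420)). The mixer's pad at (591,472) is free, and the tall jar is at (372,88) in the wrist tile. The forearm passes high above everything.

```bash
python3 -m creep '[{"slide":[0.006,0.07,0],"yaw":0},{"slide":[0.015,0.14,0],"yaw":0},{"slide":[0.025,0.22,0],"yaw":0},{"slide":[0.035,0.3,0],"yaw":0},{"slide":[0.045,0.38,0],"yaw":0},{"slide":[0.054,0.459,0.04],"yaw":0},{"slide":[0.054,0.459,0.1],"yaw":0},{"slide":[0.054,0.459,0.1],"yaw":0}]'; python3 -m creep '[{"slide":[0,0,0],"yaw":0},{"slide":[0,0,0],"yaw":0}]'
python3 - <<'E'
from plant import *
from h import *
c=camera("wrist");np.savez("w4.npz",**c);s=read_state();print(s["q"].round(3),s["ee_pos"].round(4))
print("expect",[proj(c,[.654,.136,z]).round() for z in(.066,0)])
V=cv2.cvtColor(c["image"],cv2.COLOR_RGB2GRAY)
u,v=proj(c,[.654,.136,.066]).astype(int)
m=c["image"];cv2.imwrite("pics/w4.png",np.hstack([cv2.resize(m,(400,300)),cv2.resize(m[max(0,v-90):v+90,max(0,u-120):u+120],(400,300))])[:,:,::-1])
for th in(40,50,60,75):
  for b in blobs(V<th,(u-80,max(0,v-80),u+80,v+80),300)[:2]: print(th,cv2.boundingRect(b),cv2.fitEllipse(b))
E
```

```text
t: 10.65
ee_pos: [0.6464, 0.1364, 0.2812]
tool_rot: [0.123, 0.992, -0.004, -0.015]
force: [-0.4, -0.4, -1.4]
grip_width: 0.0854
grasp_force: 0.0
t: 10.9
ee_pos: [0.6559, 0.1352, 0.3031]
tool_rot: [0.124, 0.992, 0.001, 0.006]
force: [0.8, 0.1, 0.2]
grip_width: 0.0854
grasp_force: 0.0
[ 0.103  0.498  0.79   1.851 -0.     0.353] [0.656  0.1352 0.3032]
expect [array([312., 190.]), array([312., 179.])]
40 (253, 238, 72, 31) ((289.64630126953125, 252.7512664794922), (11.44604778289795, 101.86876678466797), 73.35466766357422)
40 (338, 217, 53, 27) ((365.2133483886719, 230.42042541503906), (11.921998023986816, 72.62491607666016), 73.41779327392578)
50 (253, 237, 74, 32) ((291.04986572265625, 252.30279541015625), (12.384167671203613, 102.99424743652344), 73.40062713623047)
50 (286, 157, 53, 59) ((309.0629577636719, 184.66029357910156), (37.08126449584961, 54.38658905029297), 39.285091400146484)
60 (286, 157, 58, 64) ((314.9954528808594, 189.57403564453125), (56.47065734863281, 61.57899856567383), 178.32481384277344)
60 (253, 216, 138, 53) ((324.9243469238281, 242.33114624023438), (12.636466979980469, 236.17967224121094), 73.53898620605469)
75 (278, 150, 67, 72) ((311.4349365234375, 185.3888702392578), (57.794586181640625, 75.96141815185547), 145.82879638671875)
75 (231, 109, 72, 47) ((258.2746887207031, 131.10626220703125), (42.264793395996094, 83.16191864013672), 91.80438232421875)
```

View pics/w4.png

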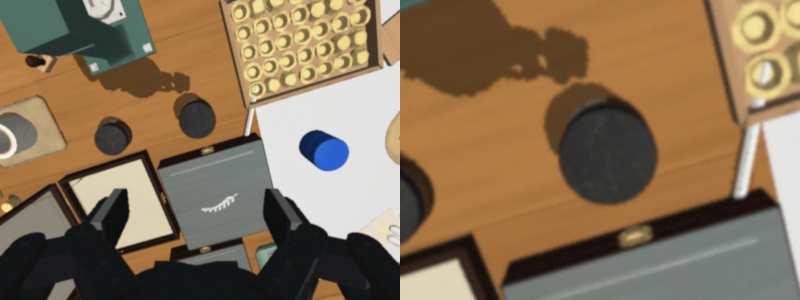

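The wrist view shows the tall jar's lid top at about (316,192), standing clear in front of the dark box, with the blue jar far to the right.

Run:
```python
from h import *
w,t,s,t3,w3,s3=[load(n) for n in("w4","top0","scene0","t3","w3","s3")]
p=(316.2,191.8)
print("tall",tri(w,p,t,(291.3,217.3)),onz(w,*p,.066),"diam",100*.6*np.linalg.norm(onz(w,*p,.066)-ray(w,0,0)[0])/w["mtx"][0,0])
V=cv2.cvtColor(w3["image"],cv2.COLOR_RGB2GRAY);print("w3 expect",proj(w3,[.655,.137,.066]))
print("book edge",onz(w,192+300*.6,100+215*.6,.03))
# short jar check in w4 & top
q=(113*1.6,135*1.6);print("short",tri(w,q,t,(352,218.5)))
# pad: s3 crop pad centre; masks
a=s3["image"];G=cv2.cvtColor(a,cv2.COLOR_RGB2GRAY)
for th in(40,50,60):
  for b in blobs(G<th,(375,325,415,380),20)[:3]: print("s3",th,cv2.boundingRect(b),cv2.fitEllipse(b))
G=cv2.cvtColor(t3["image"],cv2.COLOR_RGB2GRAY);print("pad exp s3",proj(s3,[.438,-.243,.098]),"collar z.05",proj(s3,[.438,-.243,.05]))
G=cv2.cvtColor(w3["image"],cv2.COLOR_RGB2GRAY);print("pad exp w3",proj(w3,[.438,-.243,.098]))
for b in blobs(G<45,(215,0,280,60),20)[:3]: print("w3",cv2.boundingRect(b),cv2.fitEllipse(b))
```

```text
tall (array([0.65904012, 0.1381475 , 0.04503079]), np.float64(0.00466040379640136)) [0.65698394 0.13978901 0.066     ] diam 0.06274458924908703
w3 expect [602.35610474 144.12638271]
book edge [0.72360489 0.19111404 0.03      ]
short (array([ 0.6567377 , -0.02465474,  0.02077431]), np.float64(0.003980897792633526))
s3 40 (382, 360, 23, 12) ((392.6244201660156, 363.05633544921875), (15.671784400939941, 20.643653869628906), 105.61477661132812)
s3 50 (376, 334, 32, 39) ((392.2055969238281, 354.1988525390625), (29.104333877563477, 37.65730285644531), 6.848301410675049)
s3 60 (376, 334, 32, 39) ((392.13458251953125, 354.300048828125), (29.44536781311035, 37.95459747314453), 6.963210105895996)
pad exp s3 [392.49682777 341.45882142] collar z.05 [389.21821179 358.51199709]
pad exp w3 [238.82081178  28.49795477]
w3 (224, 11, 40, 49) ((241.56809997558594, 32.65095138549805), (35.5381965637207, 49.92753219604492), 15.146601676940918)
w3 (251, 50, 14, 10) ((257.8226623535156, 55.38322448730469), (7.511462211608887, 13.010332107543945), 63.25702667236328)
```

```bash
python3 -m creep '[{"slide":[0,0,0.04],"yaw":0},{"slide":[0,0,0.08],"yaw":0},{"slide":[0,0,0.08],"yaw":0},{"slide":[0,0,0.08],"yaw":0},{"slide":[0,0,0.08],"yaw":0},{"slide":[0,0,0.08],"yaw":0},{"slide":[0,0,0.08],"yaw":0}]'
python3 - <<'E'
from plant import *
from h import *
c=camera("wrist");np.savez("w5.npz",**c);s=read_state();print(s["ee_pos"].round(4))
t,w4,w3=load("top0"),load("w4"),load("w3")
G=cv2.cvtColor(c["image"],cv2.COLOR_RGB2GRAY);G=cv2.GaussianBlur(G,(3,3),0)
u,v=proj(c,[.656,.138,.066]).astype(int);print("exp",u,v)
for th in(45,52,60,68):
  for b in blobs(G<th,(u-70,v-70,u+70,v+55),500)[:1]:
    e=cv2.fitEllipse(b);(x,y,w,h)=cv2.boundingRect(b);R=cv2.minEnclosingCircle(b);print(th,(x,y,w,h),e,R)
    print(onz(c,*R[0],.066))
a=c["image"][v-75:v+75,u-100:u+100];cv2.imwrite("pics/w5.png",cv2.resize(a,(600,450))[:,:,::-1]);print("crop org",u-100,v-75,"x3")
E
```

```text
t: 11.82
ee_pos: [0.6538, 0.1361, 0.2375]
tool_rot: [0.124, 0.992, 0.0, 0.001]
force: [0.3, -0.2, -0.5]
grip_width: 0.0857
grasp_force: 0.0
[0.6536 0.1361 0.2372]
exp 314 210
45 (340, 244, 44, 21) ((366.688720703125, 255.5159454345703), (16.578048706054688, 48.74088668823242), 79.00214385986328) ((362.0581359863281, 252.0), 22.417985916137695)
[0.70349331 0.16998416 0.066     ]
52 (282, 169, 62, 63) ((309.9919128417969, 199.2427978515625), (41.49488067626953, 65.0481185913086), 46.94528579711914) ((311.0589294433594, 202.6292724609375), 34.745723724365234)
[0.647935   0.13650967 0.066     ]
60 (282, 169, 68, 76) ((315.81646728515625, 208.00953674316406), (66.5288314819336, 73.07067108154297), 0.9380921721458435) ((315.9666748046875, 206.5), 37.83638381958008)
[0.65231798 0.13980075 0.066     ]
68 (281, 168, 70, 78) ((315.76409912109375, 208.02496337890625), (68.0075912475586, 74.36505126953125), 179.32553100585938) ((316.5076599121094, 206.46163940429688), 38.619964599609375)
[0.6524002  0.14026547 0.066     ]
crop org 214 135 x3
```

View pics/w5.png

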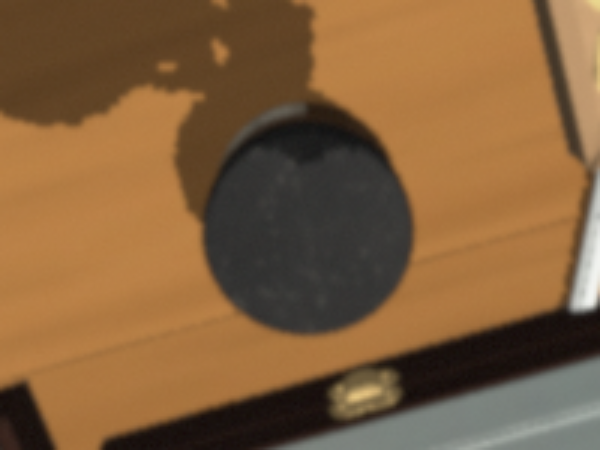

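The lid's top face is a circle in crop at (308,229), radius 104, i.e. image (316.8,211.3); this is picture 10 of 10.

Run:
```python
from h import *
w5,w4,t,s3,w3=[load(n) for n in("w5","w4","top0","s3","w3")]
p=(316.8,211.3)
print("tall",onz(w5,*p,.066),tri(w5,p,t,(291.3,217.3)),tri(w5,p,w4,(316.2,191.8)),"diam",104.5*2/3*np.linalg.norm(onz(w5,*p,.066)-ray(w5,0,0)[0])/w5["mtx"][0,0])
# pad: s3 blob contour, width per row
G=cv2.cvtColor(s3["image"],cv2.COLOR_RGB2GRAY)
for y in range(332,352,2):
  x=np.where(G[y,374:412]<62)[0]; print(y,(x.min()+374,x.max()+374) if len(x) else None)
G=cv2.cvtColor(w3["image"],cv2.COLOR_RGB2GRAY)
for y in range(8,62,4):
  x=np.where(G[y,205:285]<50)[0]; print("w",y,(x.min()+205,x.max()+205,len(x)) if len(x) else None)
th=np.linspace(0,2*np.pi,60)
for n,c in(("s3",s3),("w3",w3)):
  for nm,r,z in(("pad",.019,.098),("roll-collar",.033,.05)):
    q=np.array([proj(c,[.438+r*np.cos(a),-.243+r*np.sin(a),z]) for a in th]); print(n,nm,q.min(0).round(1),q.max(0).round(1))
```

```text
tall [0.65666777 0.13946235 0.066     ] (array([0.65665309, 0.13774668, 0.05810597]), np.float64(0.0046537685655887555)) (array([0.65789676, 0.13941046, 0.06125217]), np.float64(0.00040045484149189343)) diam 0.06098623276599479
332 None
334 (np.int64(390), np.int64(395))
336 (np.int64(387), np.int64(400))
338 (np.int64(386), np.int64(402))
340 (np.int64(385), np.int64(403))
342 (np.int64(385), np.int64(404))
344 (np.int64(385), np.int64(404))
346 (np.int64(385), np.int64(403))
348 (np.int64(381), np.int64(403))
350 (np.int64(379), np.int64(402))
w 8 None
w 12 (np.int64(234), np.int64(253), 20)
w 16 (np.int64(228), np.int64(261), 34)
w 20 (np.int64(225), np.int64(265), 41)
w 24 (np.int64(225), np.int64(267), 43)
w 28 (np.int64(224), np.int64(269), 46)
w 32 (np.int64(224), np.int64(270), 42)
w 36 (np.int64(224), np.int64(271), 41)
w 40 (np.int64(224), np.int64(271), 40)
w 44 (np.int64(225), np.int64(271), 37)
w 48 (np.int64(226), np.int64(270), 30)
w 52 (np.int64(229), np.int64(269), 22)
w 56 (np.int64(231), np.int64(266), 36)
w 60 (np.int64(236), np.int64(262), 27)
s3 pad [381.6 333. ] [403.4 350.2]
s3 roll-collar [371.  343.9] [407.6 374. ]
w3 pad [220.1   7.2] [257.5  49.2]
w3 roll-collar [217.9   4.2] [275.9  68.9]
```

```bash
python3 -m creep '[{"slide":[-0.003,0.005,0.06],"yaw":0},{"slide":[-0.003,0.005,0.12],"yaw":0},{"slide":[-0.003,0.005,0.18],"yaw":0},{"slide":[-0.003,0.005,0.23],"yaw":0},{"slide":[-0.003,0.005,0.27],"yaw":0},{"slide":[-0.003,0.005,0.293],"yaw":0},{"slide":[-0.003,0.005,0.293],"yaw":0},{"slide":[-0.003,0.005,0.293],"yaw":0}]'; python3 -m creep '[{"slide":[0,0,0],"yaw":0},{"slide":[0,0,0],"yaw":0}]'
```

```text
t: 12.88
ee_pos: [0.6578, 0.1393, 0.0188]
tool_rot: [0.124, 0.992, 0.0, 0.001]
force: [0.1, 0.3, 0.3]
grip_width: 0.0851
grasp_force: 0.0
t: 13.12
ee_pos: [0.6576, 0.1393, 0.0185]
tool_rot: [0.124, 0.992, 0.0, 0.001]
force: [0.7, -0.6, 0.1]
grip_width: 0.0851
grasp_force: 0.0
```

```bash
python3 -m creep '[{"slide":[0,0,0],"yaw":0},{"slide":[0,0,0],"yaw":0},{"slide":[0,0,0],"yaw":0},{"slide":[0,0,0],"yaw":0},{"slide":[0,0,0],"yaw":0},{"slide":[0,0,0],"yaw":0},{"slide":[0,0,0],"yaw":0}]' 0 70; python3 -c "
from plant import *
s=read_state();print(s['ee_pos'],s['force'],s['wrist_torque'],s['q'])"
```

```text
t: 14.0
ee_pos: [0.6572, 0.1392, 0.0178]
tool_rot: [0.124, 0.992, 0.0, 0.001]
force: [-0.1, -0.4, 4.3]
grip_width: 0.0613
grasp_force: 75.8
[0.65716794 0.13923921 0.01784389] [-0.13280633 -0.37752725  4.27783413] [-0.04745014 -0.06270487 -0.02514076] [ 1.09055185e-01  4.77300416e-01  1.87863367e-01  1.27984679e+00
 -4.29876714e-05  3.56834514e-01]
```

```bash
python3 -m creep '[{"slide":[0,0,-0.01],"yaw":0},{"slide":[0,0,-0.04],"yaw":0},{"slide":[0,0,-0.1],"yaw":0},{"slide":[0,0,-0.17],"yaw":0},{"slide":[0,0,-0.25],"yaw":0},{"slide":[0,0,-0.33],"yaw":0},{"slide":[0,0,-0.41],"yaw":0},{"slide":[0,0,-0.47],"yaw":0}]'; python3 -m creep '[{"slide":[0.003,-0.01,0],"yaw":0},{"slide":[0.01,-0.04,0],"yaw":0},{"slide":[0.025,-0.09,0],"yaw":0},{"slide":[0.042,-0.15,0],"yaw":0},{"slide":[0.06,-0.215,0],"yaw":0},{"slide":[0.078,-0.28,0],"yaw":0},{"slide":[0.096,-0.345,0],"yaw":0},{"slide":[0.114,-0.41,0],"yaw":0}]'
```

```text
t: 15.0
ee_pos: [0.6561, 0.1391, 0.3713]
tool_rot: [0.124, 0.992, 0.0, 0.001]
force: [1.7, 0.9, -0.1]
grip_width: 0.061
grasp_force: 76.2
t: 16.0
ee_pos: [0.4969, -0.139, 0.3675]
tool_rot: [0.123, 0.992, 0.0, -0.001]
force: [0.6, -0.1, -1.8]
grip_width: 0.0616
grasp_force: 76.2
```

```bash
python3 -m creep '[{"slide":[0.016,-0.06,0],"yaw":0},{"slide":[0.03,-0.11,0],"yaw":0},{"slide":[0.04,-0.145,0],"yaw":0},{"slide":[0.0436,-0.1555,0.04],"yaw":0},{"slide":[0.0436,-0.1555,0.1],"yaw":0},{"slide":[0.0436,-0.1555,0.16],"yaw":0},{"slide":[0.0436,-0.1555,0.18],"yaw":0},{"slide":[0.0436,-0.1555,0.18],"yaw":0}]'; python3 -m creep '[{"slide":[0,0,0],"yaw":0},{"slide":[0,0,0],"yaw":0},{"slide":[0,0,0],"yaw":0}]'
```

```text
t: 17.0
ee_pos: [0.4374, -0.2424, 0.2326]
tool_rot: [0.124, 0.992, 0.001, -0.001]
force: [0.2, 0.4, -0.4]
grip_width: 0.0613
grasp_force: 76.3
t: 17.38
ee_pos: [0.4388, -0.2435, 0.2352]
tool_rot: [0.124, 0.992, -0.001, 0.001]
force: [1.0, -0.6, -1.8]
grip_width: 0.061
grasp_force: 76.3
```

```bash
python3 -m creep '[{"slide":[0.001,0.001,0.05],"yaw":0},{"slide":[0.001,0.001,0.1],"yaw":0},{"slide":[0.001,0.001,0.13],"yaw":0},{"slide":[0.001,0.001,0.145],"yaw":0},{"slide":[0.001,0.001,0.145],"yaw":0},{"slide":[0.001,0.001,0.145],"yaw":0},{"slide":[0.001,0.001,0.145],"yaw":0}]'; for i in 1; do python3 -m creep '[{"slide":[0,0,0.004],"yaw":0},{"slide":[0,0,0.008],"yaw":0},{"slide":[0,0,0.008],"yaw":0},{"slide":[0,0,0.008],"yaw":0}]'; done; python3 -m creep '[{"slide":[0,0,0.003],"yaw":0},{"slide":[0,0,0.006],"yaw":0},{"slide":[0,0,0.006],"yaw":0},{"slide":[0,0,0.006],"yaw":0}]'
```

```text
t: 18.25
ee_pos: [0.4384, -0.2427, 0.1264]
tool_rot: [0.124, 0.992, -0.001, 0.001]
force: [0.3, -0.3, -1.6]
grip_width: 0.0616
grasp_force: 76.3
t: 18.75
ee_pos: [0.4375, -0.2421, 0.1188]
tool_rot: [0.124, 0.992, 0.0, -0.0]
force: [0.1, -0.7, -1.5]
grip_width: 0.0616
grasp_force: 76.3
t: 19.25
ee_pos: [0.4377, -0.2422, 0.1149]
tool_rot: [0.124, 0.992, -0.0, 0.0]
force: [-0.8, 0.6, 1.8]
grip_width: 0.0614
grasp_force: 76.2
```

```bash
python3 -m creep '[{"slide":[0,0,0.002],"yaw":0},{"slide":[0,0,0.002],"yaw":0}]' | grep -E "ee_pos|force"; python3 -m creep '[{"slide":[0,0,0.002],"yaw":0},{"slide":[0,0,0.002],"yaw":0}]'| grep -E "ee_pos|force"; python3 -m creep '[{"slide":[0,0,0.002],"yaw":0},{"slide":[0,0,0.002],"yaw":0}]'| grep -E "ee_pos|force"
```

```text
ee_pos: [0.4377, -0.2422, 0.113]
force: [-0.2, 0.6, 2.4]
grasp_force: 76.2
ee_pos: [0.4377, -0.2422, 0.1113]
force: [-0.1, 0.7, 2.0]
grasp_force: 76.2
ee_pos: [0.4377, -0.2422, 0.1099]
force: [-0.0, 0.3, 2.5]
grasp_force: 76.2
```

```bash
python3 -m creep '[{"slide":[0,0,0.002],"yaw":0},{"slide":[0,0,0.002],"yaw":0}]' | grep -E "ee_pos|force"; python3 -m creep '[{"slide":[0,0,0.002],"yaw":0},{"slide":[0,0,0.002],"yaw":0}]'| grep -E "ee_pos|force"
```

```text
ee_pos: [0.4377, -0.2422, 0.1084]
force: [-0.6, 0.3, 2.3]
grasp_force: 76.1
ee_pos: [0.4376, -0.2422, 0.1069]
force: [-0.5, 0.7, 2.0]
grasp_force: 76.1
```

```bash
python3 -m creep '[{"slide":[0,0,0.002],"yaw":0},{"slide":[0,0,0.002],"yaw":0}]' | grep -E "ee_pos|force"; python3 -m creep '[{"slide":[0,0,0.002],"yaw":0},{"slide":[0,0,0.002],"yaw":0}]'| grep -E "ee_pos|force"
```

```text
ee_pos: [0.4376, -0.2422, 0.1054]
force: [-0.3, 0.6, 3.6]
grasp_force: 76.1
ee_pos: [0.4377, -0.2422, 0.1039]
force: [-1.3, 0.2, 4.5]
grasp_force: 76.1
```

```bash
python3 -m creep '[{"slide":[0,0,0.002],"yaw":0},{"slide":[0,0,0.002],"yaw":0}]' | grep -E "ee_pos|force"; python3 -m creep '[{"slide":[0,0,0.002],"yaw":0},{"slide":[0,0,0.002],"yaw":0}]'| grep -E "ee_pos|force"
```

```text
ee_pos: [0.4376, -0.2422, 0.1024]
force: [0.3, 0.2, 3.8]
grasp_force: 76.1
ee_pos: [0.4376, -0.2422, 0.1009]
force: [-0.9, 0.1, 4.5]
grasp_force: 76.1
```

```bash
python3 -m creep '[{"slide":[0,0,0.002],"yaw":0},{"slide":[0,0,0.002],"yaw":0}]' | grep -E "ee_pos|force"; python3 -m creep '[{"slide":[0,0,0.002],"yaw":0},{"slide":[0,0,0.002],"yaw":0}]'| grep -E "ee_pos|force"
```

```text
ee_pos: [0.4376, -0.2422, 0.0994]
force: [-0.3, -0.1, 3.8]
grasp_force: 76.1
ee_pos: [0.4376, -0.2422, 0.0979]
force: [0.5, -0.6, 4.3]
grasp_force: 76.1
```

```bash
python3 -m creep '[{"slide":[0,0,0.002],"yaw":0},{"slide":[0,0,0.002],"yaw":0}]' | grep -E "ee_pos|force"; python3 -m creep '[{"slide":[0,0,0.002],"yaw":0},{"slide":[0,0,0.002],"yaw":0}]'| grep -E "ee_pos|force"
```

```text
ee_pos: [0.4376, -0.2422, 0.0964]
force: [0.2, -0.3, 4.1]
grasp_force: 76.1
ee_pos: [0.4376, -0.2422, 0.0949]
force: [-1.0, -0.5, 4.6]
grasp_force: 76.1
```

```bash
python3 -m creep '[{"slide":[0,0,0.002],"yaw":0},{"slide":[0,0,0.002],"yaw":0}]' | grep -E "ee_pos|force"; python3 -m creep '[{"slide":[0,0,0.002],"yaw":0},{"slide":[0,0,0.002],"yaw":0}]'| grep -E "ee_pos|force"
```

```text
ee_pos: [0.4376, -0.2422, 0.0934]
force: [0.1, -0.6, 5.6]
grasp_force: 76.1
ee_pos: [0.4377, -0.2422, 0.0927]
force: [-0.4, 0.0, 7.2]
grasp_force: 77.0
```

```bash
python3 -m creep '[{"slide":[0,0,0.002],"yaw":0},{"slide":[0,0,0.002],"yaw":0}]' | grep -E "ee_pos|force"
```

```text
ee_pos: [0.4378, -0.2422, 0.0927]
force: [-3.0, 2.4, 12.5]
grasp_force: 77.2
```

```bash
H='x'; python3 -m creep '[{"slide":[0,0,0.0015],"yaw":0},{"slide":[0,0,0.0015],"yaw":0},{"slide":[0,0,0.0015],"yaw":0},{"slide":[0,0,0.0015],"yaw":0},{"slide":[0,0,0.0015],"yaw":0},{"slide":[0,0,0.0015],"yaw":0},{"slide":[0,0,0.0015],"yaw":0},{"slide":[0,0,0.0015],"yaw":0}]'; python3 -m creep '[{"slide":[0,0,0],"yaw":0},{"slide":[0,0,0],"yaw":0},{"slide":[0,0,0],"yaw":0},{"slide":[0,0,0],"yaw":0},{"slide":[0,0,0],"yaw":0},{"slide":[0,0,0],"yaw":0},{"slide":[0,0,0],"yaw":0},{"slide":[0,0,0],"yaw":0}]'; python3 -m creep '[{"slide":[0,0,0],"yaw":0},{"slide":[0,0,0],"yaw":0},{"slide":[0,0,0],"yaw":0},{"slide":[0,0,0],"yaw":0},{"slide":[0,0,0],"yaw":0},{"slide":[0,0,0],"yaw":0},{"slide":[0,0,0],"yaw":0},{"slide":[0,0,0],"yaw":0}]'
```

```text
t: 24.25
ee_pos: [0.4378, -0.2423, 0.0926]
tool_rot: [0.124, 0.992, -0.001, 0.001]
force: [-4.2, 2.9, 17.7]
grip_width: 0.0612
grasp_force: 77.4
t: 25.25
ee_pos: [0.4378, -0.2422, 0.0926]
tool_rot: [0.124, 0.992, -0.0, 0.001]
force: [-3.9, 1.5, 18.8]
grip_width: 0.0611
grasp_force: 77.4
t: 26.25
ee_pos: [0.4378, -0.2422, 0.0926]
tool_rot: [0.124, 0.992, -0.001, 0.001]
force: [-3.8, 2.9, 18.3]
grip_width: 0.0613
grasp_force: 77.4
```

```bash
python3 -m creep '[{"slide":[0,0,-0.015],"yaw":0},{"slide":[0,0,-0.04],"yaw":0},{"slide":[0,0,-0.09],"yaw":0},{"slide":[0,0,-0.15],"yaw":0},{"slide":[0,0,-0.22],"yaw":0},{"slide":[0,0,-0.29],"yaw":0},{"slide":[0,0,-0.35],"yaw":0},{"slide":[0,0,-0.375],"yaw":0}]'; python3 -m creep '[{"slide":[-0.003,0.01,0],"yaw":0},{"slide":[-0.01,0.04,0],"yaw":0},{"slide":[-0.025,0.09,0],"yaw":0},{"slide":[-0.042,0.15,0],"yaw":0},{"slide":[-0.06,0.215,0],"yaw":0},{"slide":[-0.078,0.28,0],"yaw":0},{"slide":[-0.096,0.345,0],"yaw":0},{"slide":[-0.114,0.41,0],"yaw":0}]'; python3 -m creep '[{"slide":[-0.015,0.055,0],"yaw":0},{"slide":[-0.028,0.1,0],"yaw":0},{"slide":[-0.038,0.135,0],"yaw":0},{"slide":[-0.043,0.155,0],"yaw":0},{"slide":[-0.043,0.155,0.04],"yaw":0},{"slide":[-0.043,0.155,0.1],"yaw":0},{"slide":[-0.043,0.155,0.16],"yaw":0},{"slide":[-0.043,0.155,0.2],"yaw":0}]';python3 -m creep '[{"slide":[0,0,0.04],"yaw":0},{"slide":[0,0,0.08],"yaw":0},{"slide":[0,0,0.1],"yaw":0},{"slide":[0,0,0.1],"yaw":0},{"slide":[0,0,0.1],"yaw":0},{"slide":[0,0,0.1],"yaw":0},{"slide":[0,0,0.1],"yaw":0}]'
```

```text
t: 27.25
ee_pos: [0.4375, -0.242, 0.3719]
tool_rot: [0.124, 0.992, 0.0, 0.0]
force: [0.0, -0.3, -2.6]
grip_width: 0.0612
grasp_force: 76.4
t: 28.25
ee_pos: [0.5957, 0.0373, 0.3672]
tool_rot: [0.123, 0.992, -0.0, -0.003]
force: [0.1, 0.1, -1.8]
grip_width: 0.061
grasp_force: 76.4
t: 29.25
ee_pos: [0.6524, 0.1403, 0.2134]
tool_rot: [0.123, 0.992, -0.001, -0.005]
force: [-1.0, -0.4, -0.7]
grip_width: 0.0609
grasp_force: 76.3
t: 30.12
ee_pos: [0.6564, 0.1399, 0.147]
tool_rot: [0.124, 0.992, 0.0, 0.001]
force: [-0.8, 0.6, -0.9]
grip_width: 0.0611
grasp_force: 76.3
```

```bash
python3 -m creep '[{"slide":[-0.001,-0.001,0.05],"yaw":0},{"slide":[-0.001,-0.001,0.1],"yaw":0},{"slide":[-0.001,-0.001,0.14],"yaw":0},{"slide":[-0.001,-0.001,0.16],"yaw":0},{"slide":[-0.001,-0.001,0.168],"yaw":0},{"slide":[-0.001,-0.001,0.168],"yaw":0},{"slide":[-0.001,-0.001,0.168],"yaw":0},{"slide":[-0.001,-0.001,0.168],"yaw":0}]'; python3 -m creep '[{"slide":[0,0,0.002],"yaw":0},{"slide":[0,0,0.002],"yaw":0}]' | grep -E "ee_pos|force"
```

```text
t: 31.12
ee_pos: [0.6572, 0.1391, 0.0211]
tool_rot: [0.124, 0.992, 0.0, 0.001]
force: [0.0, -0.4, -1.9]
grip_width: 0.0614
grasp_force: 76.3
ee_pos: [0.6561, 0.1389, 0.018]
force: [-0.2, 0.5, -1.3]
grasp_force: 76.3
```

```bash
python3 -m creep '[{"slide":[0,0,0.001],"yaw":0},{"slide":[0,0,0.001],"yaw":0},{"slide":[0,0,0.001],"yaw":0}]' | grep -E "ee_pos|force"; python3 -m creep '[{"slide":[0,0,0.001],"yaw":0},{"slide":[0,0,0.001],"yaw":0},{"slide":[0,0,0.001],"yaw":0}]' | grep -E "ee_pos|force"
```

```text
ee_pos: [0.6561, 0.1389, 0.0179]
force: [-3.2, 0.0, 3.4]
grasp_force: 76.2
ee_pos: [0.6561, 0.1389, 0.0179]
force: [-4.3, -0.6, 6.9]
grasp_force: 76.4
```

```bash
python3 -m creep '[{"slide":[0,0,-0.001],"yaw":0},{"slide":[0,0,-0.001],"yaw":0}]' | grep force;  python3 -m creep '[{"slide":[0,0,0],"yaw":0},{"slide":[0,0,0],"yaw":0},{"slide":[0,0,0],"yaw":0},{"slide":[0,0,0],"yaw":0},{"slide":[0,0,0],"yaw":0}]' 1; python3 -m creep '[{"slide":[0,0,-0.02],"yaw":0},{"slide":[0,0,-0.05],"yaw":0},{"slide":[0,0,-0.1],"yaw":0},{"slide":[0,0,-0.16],"yaw":0},{"slide":[0,0,-0.22],"yaw":0},{"slide":[0,0,-0.28],"yaw":0},{"slide":[0,0,-0.295],"yaw":0},{"slide":[0,0,-0.295],"yaw":0}]'; python3 -m creep '[{"slide":[0,0,0],"yaw":0},{"slide":[0,0,0],"yaw":0},{"slide":[0,0,0],"yaw":0},{"slide":[0,0,0],"yaw":0}]'
python3 - <<'E'
from plant import *
from h import *
c=camera("wrist");w5=load("w5")
for n,k in(("before",w5),("now",c)):
  G=cv2.GaussianBlur(cv2.cvtColor(k["image"],cv2.COLOR_RGB2GRAY),(3,3),0)
  u,v=proj(k,[.656,.138,.066]).astype(int)
  b=blobs(G<62,(u-70,v-70,u+70,v+55),500)[0];e=cv2.fitEllipse(b);print(n,e,onz(k,*e[0],.066))
s=camera("scene");o=load("s3")
G=cv2.absdiff(cv2.cvtColor(s["image"],cv2.COLOR_RGB2GRAY),cv2.cvtColor(o["image"],cv2.COLOR_RGB2GRAY))
for nm,(x0,y0,x1,y1) in dict(roll_tray=(370,280,458,340),mixer=(345,330,435,410),stamp=(330,295,360,330),short=(338,235,375,280)).items(): print(nm,(G[y0:y1,x0:x1]>30).sum())
E
```

```text
force: [-3.6, -1.2, 6.3]
grasp_force: 76.4
t: 33.0
ee_pos: [0.6562, 0.1389, 0.0172]
tool_rot: [0.124, 0.992, 0.0, 0.0]
force: [0.7, 0.6, -0.1]
grip_width: 0.0854
grasp_force: 0.0
t: 34.0
ee_pos: [0.6569, 0.139, 0.2401]
tool_rot: [0.124, 0.992, 0.0, 0.002]
force: [-1.3, -0.1, -0.3]
grip_width: 0.0854
grasp_force: 0.0
t: 34.5
ee_pos: [0.6559, 0.1389, 0.2378]
tool_rot: [0.124, 0.992, -0.0, -0.001]
force: [-0.1, 1.4, -0.7]
grip_width: 0.0855
grasp_force: 0.0
before ((315.8111572265625, 208.04830932617188), (66.81790161132812, 73.48589324951172), 1.1296292543411255) [0.65362658 0.13933344 0.066     ]
now ((313.3483581542969, 206.4716796875), (67.10851287841797, 73.29896545410156), 2.6017134189605713) [0.65351756 0.14028562 0.066     ]
roll_tray 49
mixer 1864
stamp 0
short 0
```

```bash
python3 -c "
from plant import *
print(sign_off())"
```

```text
the job is handed in; nothing more can be done
None
```

I've handed the job in at about 34.5 s: the roll stands flat in the brass tray, the jar was pressed home (about 23 mm down, about 20 N on the pad) and held for about 3 s, then stood back within about 1 mm of where it was; the short jar and lot stamp look unmoved, and the small jar I kept clear of but did not re-check.

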